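# Free the palette knife and hold it to drip over the tray

## Task

A roll of masking tape has been dropped over the handle of the palette knife that stands in its wooden holder: lift the tape up and off and lay it flat on the cork pad, wholly on the pad, and let go of it. Then draw the palette knife up out of its holder, bring it over the yellow tray and slope it about halfway between upright and level, blade downwards, with the blade's tip over the inside of the tray and well clear above its rim. Finish holding it still like that, in the gripper and touching nothing else; leave all other things on the table where they are.

Things in the scene. Friction and masses are not known exactly. Their poses are not given: they have to be found in the camera images.
- knife: palette knife, 127 mm long, standing blade down in its holder: wooden handle 24 mm (x) by 18 mm (y) by 55 mm long, steel blade 20 mm (x) by 4 mm (y) by 72 mm long with a rounded tip; 60 to 130 g. Origin where blade and handle meet, at the underside of the handle, which rests on the holder's top; z runs up the handle, the blade runs 72 mm to -z
- knife_tip (a point): the tip of the knife's blade, 72 mm below its origin; inside the holder at the start
- tape: roll of masking tape, a ring of 62 mm outside and 38 mm inside diameter, 30 mm high, 40 to 85 g, lying flat on the holder's top around the knife's handle, which stands out 25 mm above it; origin at the centre of its underside, z along its axis
- tape_center (a point): the centre of the roll of tape, 15 mm above its origin
- holder: the knife's holder, a wooden block 70 x 70 x 80 mm (high), fixed to the table, with a slot 26 mm (x) by 10 mm (y), 76 mm deep, in the middle of its top; origin at the centre of its underside, z up
- pad: cork pad, 150 x 150 mm, 4 mm thick, fixed and flat on the table; origin at the centre of its underside
- tray: yellow plastic tray, fixed to the table, inside 272 mm (x) by 192 mm (y), rim 55 mm above the table with a lip to 300 x 220 mm; origin at the centre of its underside, z up
- holder_b: bystander: another such wooden block, 70 x 70 x 80 mm, fixed, with a carving tool in it; origin at the centre of its underside
- gouge: bystander: a carving tool standing in the other holder in the same way, with a round bulging wooden handle 26 mm across and 56 mm high; origin at the handle's underside (height 80 mm)
- tumbler: bystander: black open plastic tumbler, 66 mm across, 95 mm high; origin at the underside
- bottle_a: bystander: slim upright bottle, 30 mm across, 90 mm high; origin at the underside
- bottle_b: bystander: slim upright bottle, 30 mm across, 90 mm high; origin at the underside
- jar: bystander: glass jar, 72 mm across, 80 mm high; origin at the underside
- can: bystander: paint can, 70 mm across, 100 mm high; origin at the underside
- dish: bystander: shallow white ceramic bowl, 70 mm across, 20 mm high; origin at the underside
Mind the look-alikes: they are no part of the job. There is more than one size of the tape; the one meant has the size given above.

How it is judged:
By the outcome, as a careful person would: the job done as asked, in the order asked, and still so for the second after the job is handed in, while the arm keeps its last pose, push and grip.
It also fails if it takes over 48 s, if anything falls off the work surface, if the arm or the gripper's body presses on something with over 40 N, if the wrist force passes 120 N, or if a joint passes its speed limit or range.

## Robot

A 7-joint arm with a two-finger parallel gripper is mounted at the origin on the work surface. World frame = base frame: x ahead of the robot, y to its left, z up, the work surface at z = 0. Lengths are in mm, angles in rad, forces in N, time in s.
With the tool pointing down it reaches from about 400 to 875 mm from the base axis. Payload 4.4 kg.
Tool frame: the origin (TCP) lies at the very end of the fingers, on their centre line; the grasp point (between the pads) lies 19 mm behind it; z points along the fingers, y is the direction in which the jaws open and shut (so a half turn about z gives the same grasp; the last joint's range is limited). The gripper opens to 85 mm and grips with 20 to 120 N. Pads are 22 mm wide; open, the fingers measure 114 mm over their backs; the gripper's body (76 mm by 85 mm) begins 54 mm behind the grasp point. The pads swing forward as they close: fully open they stand 13 mm farther back than shut.
Start: joints at [1.047, 0.628, 0.038, 1.517, -0.027, 0.996, -0.02], TCP at [287.312, -583.069, 231.313] pointing down, gripper open.
Joint ranges: [-3.06, 3.06], [-0.37, 2.12], [-1.25, 1.32], [0.18, 2.47], [-1.1, 4.24], [0.23, 1.98], [-2.94, 2.94]. Speed limits (rad/s): [2.57, 2.57, 3.14, 3.14, 3.14, 3.14, 3.14].

## Interface

Orientations are given as [roll, pitch, yaw] about the fixed x, y, z axes, in that order (R = Rz(yaw) Ry(pitch) Rx(roll)).
In Python, from cell import ctrl gives the robot as it stands.
- The arm moves only by the shell command python3 -m crank 'ROWS' [OPENING]. ROWS is JSON, a list that holds one entry, the list of rows, each a list of 6 numbers: the shift along the tool's x, y, z in units of 30 mm (1.0 is 30 mm), then the turn, a rotation vector about the tool's x, y, z in units of 6 degrees (1.0 is 6 degrees). In form: [[[tx, ty, tz, rx, ry, rz], ...]]. A call has 1 to 12 rows; each row shifts and turns the pose as measured when the row begins, along the tool's axes as they then stand; what a row does not reach is not made up. A row lasts 1/12 s, in which the tool goes at most 41.7 mm and 7.16 degrees, less where a joint would pass 70% of its speed; a pose out of reach is approached as far as the arm can. A call is refused whole if a number of a shift passes 1 or a number of a turn 1, either way. A call with a gripper value outside its range is refused whole. OPENING is the gripper command: -1 is fully open, 1 is shut, values between are in proportion, set as the call begins (- or left out, the last holds). The fingers move at their own pace and stop on an object; the grip force is fixed at half the most. Time passes only in rows, so rows that do not move let the fingers close. It gives the time, the measured TCP pose, the force and the opening at its end, in the units of the state.
- ctrl.read_state(): the state, without advancing time (a new reading comes with each control period).
- ctrl.get_image(name): name is "scene" or "side" or "wrist"; returns a dict with "color" (420x560x3 uint8, red, green, blue), "depth" (420x560 float32, mm along the optical axis (not along the pixel's ray), 0 where there is no reading), "camera_matrix" (3x3 intrinsics, pixels), "R" (3x3) and "t" (3): a world point X has camera coordinates R X + t. Camera axes: x right, y down, z forward; pixel columns grow to the right and rows downward; lengths in mm; the calibration is good to about 2 mm. The wrist camera is an equidistant fisheye: a pixel r from the principal point sees the ray r / f radians off the axis. A picture is of the moment at which its call begins.
- ctrl.finish_job(): hands the job in, once; it reports no verdict.
Trained networks look in a picture, given as the dict that the camera call returned (one of the last four; its "shot" number tells which), for a name from the list of things; names that differ only in an ending like _2 or _b are one class to them, and where a whole thing is asked for, a point or a joint stands for the part that bears it (a point fixed in the world has none). Each returns a list of dicts, best first, with "conf" (0 to 1); they miss things now and then, are a little off and sometimes report something else, mostly with a low value. They report only what shows in the picture. A call takes as long as a camera call. They do not tell look-alikes from the thing itself.
- ctrl.search_frame(query, picture): "extent" ([centre column, centre row, width, height] in pixels, round what is visible of it).
The state is a dict: "clock": time; "qpos": joint angles; "qd": joint speeds; "tau": joint torques, N m; "eef_pos": TCP position; "tool_rot": TCP orientation; "force": force on the tool from outside, world axes, zero at the start; "torque": the same for the moment, N m; "width": finger opening in mm.
Only numpy, scipy, OpenCV 4.12 (cv2) and the standard library are available. Lean on these libraries where they do the work, as an engineer would, in place of code of your own. Each camera call takes 0.05 s, during which the arm holds its last target. There are 200 camera calls.

## Working session

There is one attempt and no reset: what is moved stays moved. The work goes in short steps, Python scripts to look and compute and a shell command to move; the robot and the scene stay as the last step left them, time stands still between calls to the robot, and variables do not carry over. Pictures are saved under pics/ and viewed, about 8 in all and at most 12, crops included, and the job is handed in when it is done.

```bash
mkdir -p pics; ls; cat > h.py <<'E'
import numpy as np,cv2
from cell import ctrl
def shot(n,f=None):
    p=ctrl.get_image(n)
    if f: cv2.imwrite('pics/'+f,p['color'][:,:,::-1])
    return p
def world(p):
    K,R,t,d=map(np.asarray,(p['camera_matrix'],p['R'],p['t'],p['depth']))
    v,u=np.mgrid[:d.shape[0],:d.shape[1]]
    c=np.stack([(u-K[0,2])/K[0,0]*d,(v-K[1,2])/K[1,1]*d,d],-1)
    W=(c-t)@R
    W[d==0]=np.nan
    return W
E
python3 - <<'E'
from h import *
s=ctrl.read_state();print({k:np.round(v,3).tolist() for k,v in s.items()})
for n in('scene','side'):
    p=shot(n,n+'0.png');W=world(p)
    np.save(n+'W.npy',W);print(n,np.round(-p['R'].T@p['t']))
    for q in('knife','tape','holder','pad','tray','gouge','tumbler','bottle_a','jar','can','dish'):
        for r in ctrl.search_frame(q,p)[:4]:
            if r['conf']<.25: continue
            c,ro,w,h=r['extent'];x=W[int(ro-h/2):int(ro+h/2)+1,int(c-w/2):int(c+w/2)+1].reshape(-1,3)
            print(q,round(r['conf'],2),np.round(r['extent']).tolist(),np.round(np.nanmedian(x,0)).tolist(), np.round(np.nanpercentile(x[:,2],97)))
E
python3 -c "
import cv2,numpy as np
cv2.imwrite('pics/both.png',np.hstack([cv2.imread('pics/%s0.png'%n) for n in('scene','side')])[:, :])"
```

```text
pics
{'clock': 0.0, 'qpos': [1.047, 0.629, 0.038, 1.518, -0.027, 0.996, -0.02], 'qd': [0.002, -0.0, -0.0, -0.001, 0.001, -0.001, 0.002], 'tau': [0.0, -56.341, 1.226, -19.345, 0.011, 0.01, -0.0], 'eef_pos': [287.058, -582.473, 230.408], 'tool_rot': [-3.14, 0.0, 0.458], 'force': [0.17, -0.017, 0.348], 'torque': [0.046, -0.029, 0.031], 'width': 85.667}
scene [1016. -128.  924.]
knife 0.47 [379.0, 119.0, 12.0, 16.0] [474.0, 382.0, 114.0] 135.0
tape 0.78 [380.0, 126.0, 24.0, 28.0] [483.0, 381.0, 107.0] 134.0
tape 0.58 [406.0, 138.0, 17.0, 18.0] [481.0, 480.0, 12.0] 23.0
tape 0.53 [332.0, 147.0, 16.0, 19.0] [429.0, 296.0, 11.0] 22.0
holder 0.77 [374.0, 143.0, 43.0, 42.0] [493.0, 368.0, 50.0] 110.0
holder 0.71 [256.0, 272.0, 52.0, 60.0] [674.0, -14.0, 23.0] 127.0
pad 0.8 [270.0, 186.0, 85.0, 74.0] [464.0, 112.0, 2.0] 6.0
tray 0.69 [193.0, 170.0, 19.0, 29.0] [375.0, -45.0, 4.0] 89.0
tray 0.58 [113.0, 253.0, 144.0, 158.0] [484.0, -272.0, 3.0] 55.0
gouge 0.55 [258.0, 259.0, 10.0, 21.0] [673.0, -6.0, 115.0] 135.0
tumbler 0.79 [352.0, 233.0, 34.0, 50.0] [675.0, 211.0, 34.0] 95.0
tumbler 0.69 [30
[... 652 characters left out ...]
er 0.65 [306.0, 329.0, 54.0, 66.0] [473.0, 413.0, 63.0] 111.0
holder 0.65 [235.0, 186.0, 33.0, 45.0] [664.0, 15.0, 49.0] 89.0
pad 0.72 [320.0, 234.0, 75.0, 44.0] [454.0, 112.0, 4.0] 6.0
gouge 0.76 [235.0, 162.0, 8.0, 22.0] [664.0, -3.0, 111.0] 135.0
tumbler 0.55 [209.0, 236.0, 33.0, 54.0] [681.0, 212.0, 56.0] 95.0
bottle_a 0.55 [350.0, 183.0, 12.0, 34.0] [381.0, -41.0, 26.0] 88.0
bottle_a 0.53 [188.0, 195.0, 13.0, 33.0] [777.0, 53.0, 25.0] 87.0
jar 0.84 [390.0, 301.0, 51.0, 61.0] [335.0, 333.0, 39.0] 81.0
can 0.78 [160.0, 264.0, 44.0, 63.0] [749.0, 301.0, 54.0] 101.0
can 0.58 [304.0, 329.0, 50.0, 70.0] [475.0, 414.0, 65.0] 113.0
dish 0.72 [200.0, 168.0, 21.0, 17.0] [798.0, -132.0, 10.0] 21.0
```

View pics/scene0.png

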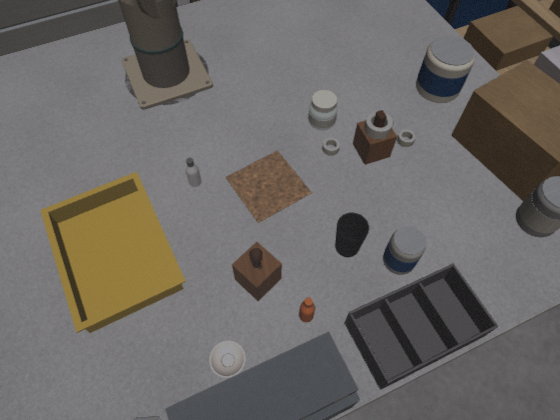

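View pics/side0.png

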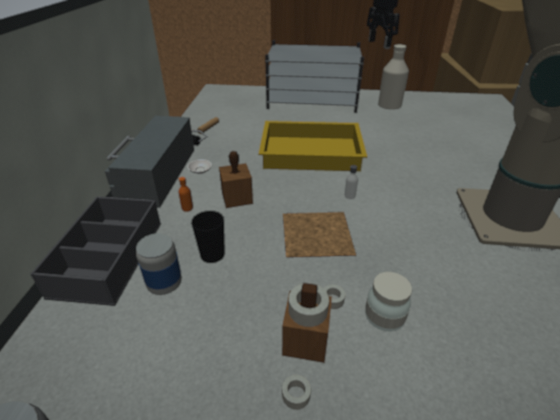

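```bash
python3 - <<'E'
from h import *
s=np.load('sceneW.npy');d=np.load('sideW.npy')
def sel(W,c,r,z0,z1):
    W=W.reshape(-1,3);return W[(np.hypot(W[:,0]-c[0],W[:,1]-c[1])<r)&(W[:,2]>z0)&(W[:,2]<z1)]
def rect(n,P):
    if len(P)<5: print(n,len(P));return
    r=cv2.minAreaRect(P[:,:2].astype(np.float32));print(n,len(P),np.round(r[0],1),np.round(r[1],1),round(r[2],1),'zmed',np.round(np.median(P[:,2]),1))
for n,W in(('scene',s),('side',d)):
    rect(n+' knifetop',sel(W,(472,388),60,128,150))
    rect(n+' tapetop',sel(W,(472,388),60,106,114))
    rect(n+' holdertop',sel(W,(472,388),60,77,83))
    rect(n+' holderall',sel(W,(472,388),60,15,83))
    rect(n+' pad',sel(W,(460,112),115,2.5,7))
    rect(n+' tray',sel(W,(490,-270),200,49,58))
    rect(n+' gougetop',sel(W,(670,-3),60,100,140))
    rect(n+' small tapes',sel(W,(480,478),40,15,30)); rect(n+' small',sel(W,(430,296),35,15,30))
a,b=cv2.imread('pics/scene0.png'),cv2.imread('pics/side0.png')
a=cv2.resize(a[95:185,310:430],(480,360),interpolation=2);b=cv2.resize(b[270:410,260:360],None,fx=2.57,fy=2.57,interpolation=2)
cv2.imwrite('pics/crop.png',np.hstack([a,b[:360]]) if b.shape[0]>=360 else np.hstack([a,cv2.resize(b,(257,360))]))
E
```

```text
scene knifetop 71 [472.7 384.6] [17.4 23. ] 78.3 zmed 133.6
scene tapetop 273 [473.6 384.4] [59.8 62.2] 37.6 zmed 109.3
scene holdertop 226 [472.5 386. ] [71.5 71.2] 85.4 zmed 79.4
scene holderall 909 [471.8 385.4] [72.5 75.5] 85.9 zmed 57.3
scene pad 2298 [461.2 111.5] [215.4 219.4] 68.3 zmed 3.9
scene tray 3175 [ 487.1 -266. ] [303.8 220.8] 2.9 zmed 54.1
scene gougetop 168 [668.1  -8.3] [23.1 24.2] 66.6 zmed 128.8
scene small tapes 140 [482.9 478.6] [41.  42.1] 19.6 zmed 20.0
scene small 140 [426.1 294.9] [39.8 42.5] 60.5 zmed 19.6
side knifetop 178 [470.5 384. ] [19.  23.8] 83.0 zmed 134.1
side tapetop 650 [470.2 385.5] [60.8 59.1] 6.3 zmed 110.0
side holdertop 533 [470.5 384.1] [70.6 69.9] 85.6 zmed 80.1
side holderall 1603 [470.6 384.5] [71.6 70. ] 85.4 zmed 62.8
side pad 2810 [458.4 109.9] [217.7 188.8] 79.0 zmed 4.3
side tray 1038 [ 486.2 -268.4] [300.1 228.8] 2.8 zmed 55.0
side gougetop 142 [664.3  -5.6] [20.7 21.2] 66.9 zmed 123.0
side small tapes 485 [480.3 478.9] [42.2 41.5] 57.3 zmed 20.5
side small 200 [420.4 291.9] [33.3 43.4] 27.1 zmed 20.5
```

View pics/crop.png

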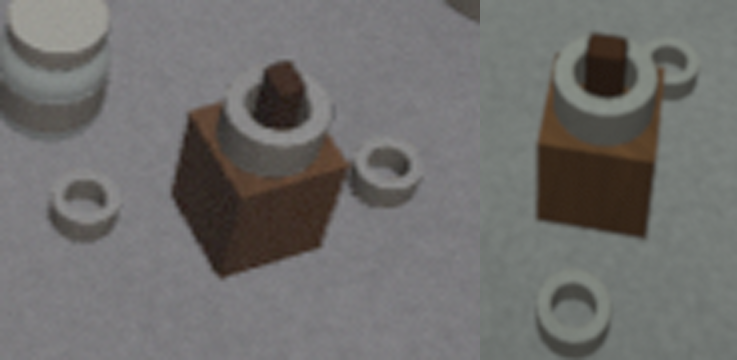

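```bash
cat >> h.py <<'E'
from scipy.spatial.transform import Rotation as Ro
def rel(pos,yaw_deg=None,R=None):
    s=ctrl.read_state();T=Ro.from_euler('xyz',s['tool_rot'])
    G=R if R is not None else T if yaw_deg is None else Ro.from_euler('xyz',[180,0,yaw_deg],degrees=True)
    print('t',round(float(s['clock']),2),'pos',np.round(s['eef_pos'],1),'rpy',np.round(np.degrees(s['tool_rot']),1),'w',round(float(s['width']),1),'F',np.round(s['force'],1),'q',np.round(s['qpos'],2))
    print('shift units',np.round(T.inv().apply(np.array(pos)-s['eef_pos'])/30,3),'turn units',np.round(np.degrees((T.inv()*G).as_rotvec())/6,2))
E
python3 -m crank '[[[0.84,-0.7,0,0,0,0],[0.84,-0.7,0,0,0,0],[0.84,-0.7,0,0,0,0],[0.84,-0.7,0,0,0,0],[0.84,-0.7,0,0,0,0],[0.84,-0.7,0,0,0,0],[0.84,-0.7,0,0,0,0],[0.84,-0.7,0,0,0,0],[0.84,-0.7,0,0,0,0],[0.84,-0.7,0,0,0,0],[0.84,-0.7,0,0,0,0],[0.84,-0.7,0,0,0,0]]]' -1
python3 -c "
from h import *
rel([471.5,385,230],175.5)"
```

```text
clock: 2.2
eef_pos: [450.2, -219.5, 229.4]
tool_rot: [3.132, 0.004, 0.44]
force: [0.8, 0.6, 0.3]
width: 85.3
t 2.2 pos [ 450.2 -219.5  229.4] rpy [179.5   0.2  25.2] w 85.3 F [0.8 0.6 0.3] q [ 0.37  0.42  0.03  1.93 -0.    0.79 -0.73]
shift units [  9.218 -17.932  -0.222] turn units [-2.000e-02  1.300e-01 -2.505e+01]
```

```bash
python3 -m crank '[[[0.49,-0.95,0,0,0,0],[0.49,-0.95,0,0,0,0],[0.49,-0.95,0,0,0,0],[0.49,-0.95,0,0,0,0],[0.49,-0.95,0,0,0,0],[0.49,-0.95,0,0,0,0],[0.49,-0.95,0,0,0,0],[0.49,-0.95,0,0,0,0],[0.49,-0.95,0,0,0,0],[0.49,-0.95,0,0,0,0],[0.49,-0.95,0,0,0,0],[0.49,-0.95,0,0,0,0]]]'
python3 -m crank '[[[0.49,-0.95,0,0,0,0],[0.49,-0.95,0,0,0,0],[0.49,-0.95,0,0,0,0],[0.49,-0.95,0,0,0,0],[0.49,-0.95,0,0,0,0],[0.49,-0.95,0,0,0,0],[0,0,0,0,0,-1],[0,0,0,0,0,-1],[0,0,0,0,0,-1],[0,0,0,0,0,-1],[0,0,0,0,0,-1],[0,0,0,0,0,-1]]]'
python3 -m crank '[[[0,0,0,0,0,-1],[0,0,0,0,0,-1],[0,0,0,0,0,-1],[0,0,0,0,0,-1],[0,0,0,0,0,-1],[0,0,0,0,0,-1],[0,0,0,0,0,-1],[0,0,0,0,0,-1],[0,0,0,0,0,-1],[0,0,0,0,0,-1],[0,0,0,0,0,-1],[0,0,0,0,0,-1]]]'
python3 -c "
from h import *
rel([471.5,385,230],175.5)"
```

```text
clock: 3.2
eef_pos: [467.9, 184.5, 228.5]
tool_rot: [3.127, -0.007, 0.441]
force: [0.5, -0.3, -0.1]
width: 85.7
clock: 4.2
eef_pos: [469.9, 401.5, 227.1]
tool_rot: [3.127, -0.006, 1.112]
force: [-0.2, 0.4, -0.1]
width: 85.4
clock: 5.2
eef_pos: [471.5, 400.6, 227.7]
tool_rot: [3.131, 0.015, 2.431]
force: [1.1, -0.1, -0.8]
width: 85.3
t 5.2 pos [471.5 400.6 227.7] rpy [179.4   0.9 139.3] w 85.3 F [ 1.1 -0.1 -0.8] q [-0.41  0.63 -0.57  1.62  0.41  1.   -0.26]
shift units [-0.34  -0.394 -0.075] turn units [ 0.05  0.17 -6.03]
```

```bash
python3 -m crank '[[[-0.34,-0.39,0,0,0.17,-1],[0,0,0,0,0,-1],[0,0,0,0,0,-1],[0,0,0,0,0,-1],[0,0,0,0,0,-1],[0,0,0,0,0,-1],[0,0,0,0,0,0]]]'
python3 - <<'E'
from h import *
rel([471.5,385,175],175.5)
p=shot('wrist','w1.png');s=ctrl.read_state();print(np.round(p['camera_matrix'],1).tolist(),np.round(-p['R'].T@p['t']))
for q in('tape','knife'):
    for r in ctrl.search_frame(q,p)[:3]: print(q,r['conf'],np.round(r['extent'],1))
K=p['camera_matrix']
for X in([471.5,385,110],[471.5,385,135],[502.5,385,110],[440.5,385,110],[471.5,416,110],[471.5,354,110]):
    c=p['R']@X+p['t'];th=np.arctan2(np.hypot(*c[:2]),c[2]);k=th/np.hypot(*c[:2])
    print(X,np.round([K[0,2]+K[0,0]*k*c[0],K[1,2]+K[1,1]*k*c[1]],1))
E
```

```text
clock: 5.78
eef_pos: [473.3, 383.0, 227.7]
tool_rot: [3.133, 0.004, 3.092]
force: [1.1, -1.4, -0.6]
width: 85.7
t 5.78 pos [473.3 383.  227.7] rpy [179.5   0.2 177.2] w 85.7 F [ 1.1 -1.4 -0.6] q [-0.27  0.67 -0.76  1.64  0.52  1.04  0.33]
shift units [0.07  0.047 1.757] turn units [0.09 0.04 0.28]
[[325.2, 0.0, 276.3], [0.0, 325.2, 202.9], [0.0, 0.0, 1.0]] [388. 387. 370.]
tape 0.95 [357.1 171.2  39.8  39. ]
tape 0.64 [194.4 132.9  43.1  40.6]
tape 0.59 [276.9 188.9  73.1  70.1]
knife 0.83 [273.4 193.   25.2  45.2]
[471.5, 385, 110] [276.  193.6]
[471.5, 385, 135] [276.2 203.6]
[502.5, 385, 110] [277.7 227.5]
[440.5, 385, 110] [274.1 157.3]
[471.5, 416, 110] [312.8 191.9]
[471.5, 354, 110] [239.2 195.4]
```

View pics/w1.png

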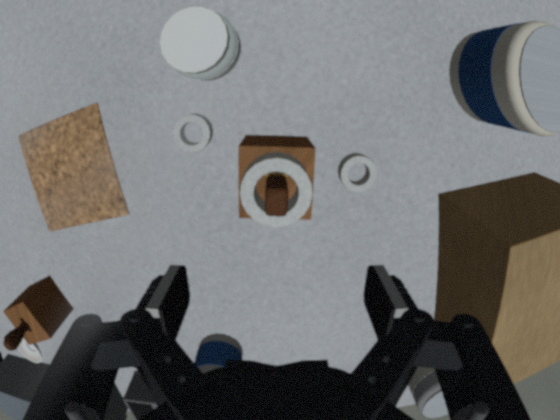

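```bash
python3 -m crank '[[[0.07,0.04,0.6,0.09,0.04,0.28],[0,0,0.7,0,0,0],[0,0,0.7,0,0,0],[0,0,0.7,0,0,0],[0,0,0.7,0,0,0],[0,0,0.6,0,0,0],[0,0,0,0,0,0]]]'
python3 -c "
from h import *
rel([471.5,385,83],175.5)"
```

```text
clock: 6.52
eef_pos: [473.5, 386.9, 106.1]
tool_rot: [3.139, 0.007, 3.039]
force: [-0.5, -0.7, 0.2]
width: 85.6
t 6.52 pos [473.5 386.9 106.1] rpy [179.8   0.4 174.1] w 85.6 F [-0.5 -0.7  0.2] q [-0.35  0.81 -0.65  1.73  0.64  0.82  0.17]
shift units [ 0.066 -0.071  0.771] turn units [ 0.03  0.07 -0.23]
```

```bash
python3 -m crank '[[[0.07,-0.05,0.4,0,0,-0.2],[0,0,0.35,0,0,0],[0,0,0,0,0,0]]]'
python3 -c "
from h import *
rel([471.5,385,83],175.5)"
python3 -m crank '[[[0,0,0,0,0,0],[0,0,0,0,0,0],[0,0,0,0,0,0],[0,0,0,0,0,0],[0,0,0,0,0,0],[0,0,0,0,0,0]]]' 1
python3 -c "
from h import *
rel([471.5,385,83],175.5)"
```

```text
clock: 6.77
eef_pos: [471.8, 386.5, 83.3]
tool_rot: [3.138, 0.009, 3.059]
force: [0.7, -0.3, 0.5]
width: 85.5
t 6.77 pos [471.8 386.5  83.3] rpy [179.8   0.5 175.3] w 85.5 F [ 0.7 -0.3  0.5] q [-0.36  0.83 -0.63  1.75  0.68  0.77  0.16]
shift units [ 0.005 -0.052  0.011] turn units [ 0.04  0.09 -0.04]
clock: 7.27
eef_pos: [473.4, 388.3, 87.0]
tool_rot: [3.134, 0.013, 3.057]
force: [0.9, -0.3, 0.1]
width: 60.8
t 7.27 pos [473.4 388.3  87. ] rpy [179.6   0.8 175.2] w 60.8 F [ 0.9 -0.3  0.1] q [-0.36  0.83 -0.63  1.75  0.68  0.78  0.16]
shift units [ 0.055 -0.114  0.131] turn units [ 0.07  0.13 -0.05]
```

```bash
python3 -m crank '[[[0,0,-0.4,0,0,0],[0,0,-0.6,0,0,0],[0,0,-0.7,0,0,0],[0,0,-0.7,0,0,0],[0,0,-0.7,0,0,0],[0,0,-0.7,0,0,0],[0,0,-0.3,0,0,0],[0,0,0,0,0,0]]]'
python3 - <<'E'
from h import *
rel([460,111,150])
p=shot('side');q=shot('scene','s2.png');W=world(p);V=world(q)
s=ctrl.read_state()['eef_pos']
for U in(W,V):
    U=U.reshape(-1,3)
    # pad fit by colour not needed; holder content:
    k=U[(np.hypot(U[:,0]-471.5,U[:,1]-385)<25)];z=k[:,2]
    print('z hist',np.histogram(z[~np.isnan(z)],bins=np.arange(60,260,10)))
b=q['color'].astype(int)
im=cv2.resize(np.hstack([p['color'][200:420,200:420],q['color'][60:280,200:420]])[:,:,::-1],None,fx=1.7,fy=1.7,interpolation=2);cv2.imwrite('pics/lift.png',im)
E
```

```text
clock: 7.93
eef_pos: [470.7, 387.4, 220.0]
tool_rot: [3.133, 0.013, 3.059]
force: [-0.4, 0.0, -1.8]
width: 61.1
t 7.93 pos [470.7 387.4 220. ] rpy [179.5   0.7 175.2] w 61.1 F [-0.4  0.  -1.8] q [-0.29  0.67 -0.75  1.65  0.53  1.02  0.28]
shift units [-0.378 -9.231  2.262] turn units [0. 0. 0.]
z hist (array([  1, 162, 306,  72,  68,  75,  69, 164,   0,   0,   0,   0,   0,
         0,   0,   3,  12,  34, 150]), array([ 60,  70,  80,  90, 100, 110, 120, 130, 140, 150, 160, 170, 180,
       190, 200, 210, 220, 230, 240, 250]))
z hist (array([  0, 110,  78,  38,  33,  32,  35,  68,   0,   0,   0,   0,   0,
         0,   0,  23,  58,  74, 109]), array([ 60,  70,  80,  90, 100, 110, 120, 130, 140, 150, 160, 170, 180,
       190, 200, 210, 220, 230, 240, 250]))
```

View pics/lift.png

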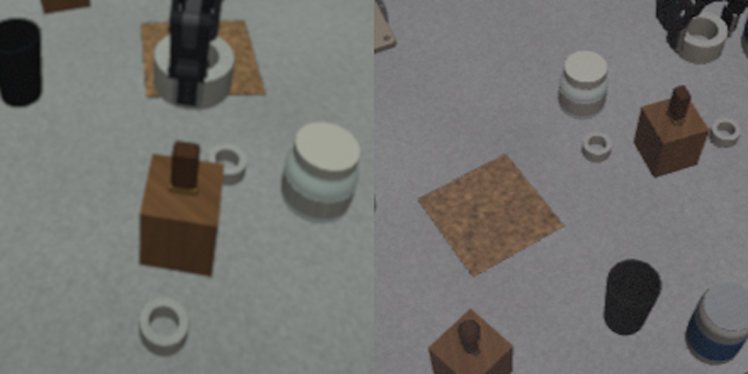

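```bash
python3 -m crank '[[[-0.04,-0.95,0,0,0,0],[-0.04,-0.95,0,0,0,0],[-0.04,-0.95,0,0,0,0],[-0.04,-0.95,0,0,0,0],[-0.04,-0.95,0,0,0,0],[-0.04,-0.95,0,0,0,0],[-0.04,-0.95,0,0,0,0],[-0.04,-0.95,0,0,0,0],[-0.04,-0.95,0,0,0,0],[-0.04,-0.5,0.4,0,0,0],[0,0,0.8,0,0,0],[0,0,0.8,0,0,0]]]'
python3 - <<'E'
from h import *
R=Ro.from_euler('xyz',[180,0,175.2],degrees=True)
rel([460,111,40],R=R)
p=shot('side');W=world(p);c=p['color'].astype(int)
s=ctrl.read_state()['eef_pos']
U=W.reshape(-1,3);C=c.reshape(-1,3)
n=(np.hypot(U[:,0]-s[0],U[:,1]-s[1])<36)&(np.abs(U[:,2]-s[2])<45)&(C.min(1)>90)
print(n.sum(),np.nanpercentile(U[n,2],[2,10,50,90,98])-s[2])
E
```

```text
clock: 9.03
eef_pos: [450.5, 97.9, 141.2]
tool_rot: [-3.139, -0.011, 3.06]
force: [-0.5, 0.4, -0.7]
width: 60.7
t 9.03 pos [450.5  97.9 141.2] rpy [-179.9   -0.6  175.3] w 60.7 F [-0.5  0.4 -0.7] q [ 0.21  0.6  -0.71  2.1   0.63  0.68  0.56]
shift units [-0.319  0.468  3.37 ] turn units [-0.02 -0.11  0.02]
170 [ 8.49398258 26.60172876 29.10212847 30.30988782 30.88121986]
```

```bash
python3 -m crank '[[[-0.32,0.47,0.3,0,-0.1,0],[0,0,0.7,0,0,0],[0,0,0.7,0,0,0],[0,0,0.7,0,0,0],[0,0,0.7,0,0,0],[0,0,0.5,0,0,0],[0,0,0.3,0,0,0],[0,0,0,0,0,0]]]'
python3 - <<'E'
from h import *
R=Ro.from_euler('xyz',[180,0,175.2],degrees=True)
rel([460,111,8],R=R)
p=shot('side');W=world(p);c=p['color'].astype(int)
s=ctrl.read_state()['eef_pos']
U=W.reshape(-1,3);C=c.reshape(-1,3)
n=(np.hypot(U[:,0]-s[0],U[:,1]-s[1])<36)&(np.abs(U[:,2]-s[2])<45)&(C.min(1)>90)
print(n.sum(),np.nanpercentile(U[n,2],[2,10,50,90,98]))
E
```

```text
clock: 9.75
eef_pos: [450.7, 109.0, 9.5]
tool_rot: [-3.132, -0.024, 3.063]
force: [0.2, -1.0, 2.1]
width: 60.6
t 9.75 pos [450.7 109.    9.5] rpy [-179.4   -1.4  175.5] w 60.6 F [ 0.2 -1.   2.1] q [-0.    0.82 -0.44  2.15  0.91  0.4   0.3 ]
shift units [-0.306  0.092  0.041] turn units [-0.09 -0.23  0.05]
153 [29.10042849 32.14682799 34.76712345 36.2656323  37.05012507]
```

```bash
python3 -m crank '[[[0,0,0.05,-0.09,-0.23,0],[0,0,0.03,0,0,0]]]'
python3 -c "
from h import *
rel([460,111,8],R=Ro.from_euler('xyz',[180,0,175.2],degrees=True))"
```

```text
clock: 9.97
eef_pos: [451.7, 109.9, 8.6]
tool_rot: [3.14, 0.002, 3.063]
force: [-6.6, -0.3, 18.3]
width: 60.4
t 9.97 pos [451.7 109.9   8.6] rpy [1.799e+02 1.000e-01 1.755e+02] w 60.4 F [-6.6 -0.3 18.3] q [-0.04  0.81 -0.39  2.17  0.96  0.34  0.25]
shift units [-0.272  0.057  0.021] turn units [0.01 0.02 0.05]
```

Contact (18 N), level. Release and rise.

```bash
python3 -m crank '[[[0,0,-0.02,0,0,0],[0,0,0,0,0,0],[0,0,0,0,0,0],[0,0,0,0,0,0],[0,0,0,0,0,0]]]' -1
python3 -m crank '[[[0,0,-0.2,0,0,0],[0,0,-0.4,0,0,0],[0,0,-0.8,0,0,0],[0,0,-1,0,0,0],[0,0,-1,0,0,0],[0,0,-1,0,0,0],[0,0,-1,0,0,0],[0,0,-1,0,0,0],[0,0,-0.5,0,0,0]]]'
python3 - <<'E'
from h import *
rel([471.5,385,200],175.5)
p=shot('wrist','w2.png');q=shot('side')
for Q in(q,shot('scene')):
    W=world(Q).reshape(-1,3);m=(np.hypot(W[:,0]-452,W[:,1]-110)<50)&(W[:,2]>29)&(W[:,2]<40)
    P=W[m];r=cv2.minAreaRect(P[:,:2].astype(np.float32));print(len(P),r,np.median(P[:,2]))
E
```

```text
clock: 10.38
eef_pos: [452.5, 110.6, 11.8]
tool_rot: [3.14, 0.005, 3.064]
force: [0.2, 0.8, 0.8]
width: 85.2
clock: 11.13
eef_pos: [446.9, 109.9, 227.4]
tool_rot: [-3.14, -0.01, 3.068]
force: [0.1, 0.0, -0.8]
width: 85.4
t 11.13 pos [446.9 109.9 227.4] rpy [-179.9   -0.6  175.8] w 85.4 F [ 0.1  0.  -0.8] q [ 0.3   0.48 -0.85  2.01  0.47  0.87  0.69]
shift units [-0.156  9.205  0.9  ] turn units [-0.01 -0.09  0.05]
304 ((450.6248474121094, 110.57880401611328), (60.73931121826172, 60.794132232666016), 42.15316390991211) 33.83575998063891
303 ((452.6612548828125, 112.99674987792969), (60.602909088134766, 60.403160095214844), 30.519262313842773) 32.78902831347516
```

View pics/w2.png

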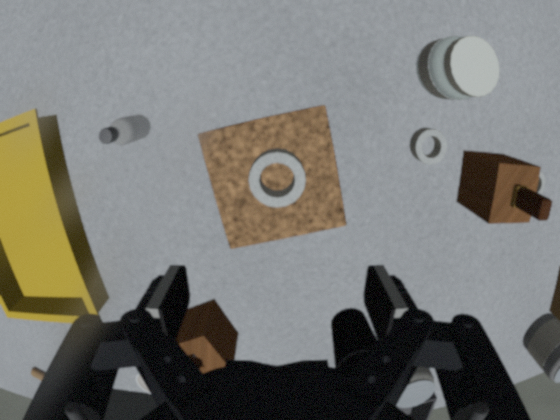

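```bash
python3 -m crank '[[[-0.02,0.9,0,0,-0.09,0],[-0.02,0.95,0,0,0,0],[-0.02,0.95,0,0,0,0],[-0.02,0.95,0,0,0,0],[-0.02,0.95,0,0,0,0],[-0.02,0.95,0,0,0,0],[-0.02,0.95,0,0,0,0],[-0.02,0.95,0,0,0,0],[0,0.95,0,0,0,0],[0,0.3,0,0,0,0],[0,0,0,0,0,0]]]'
python3 - <<'E'
from h import *
rel([471.5,385,150],175.5)
for n in('scene','side'):
    W=world(shot(n)).reshape(-1,3);P=W[(np.hypot(W[:,0]-471,W[:,1]-385)<30)&(W[:,2]>95)&(W[:,2]<140)]
    if len(P)>5:r=cv2.minAreaRect(P[:,:2].astype(np.float32));print(n,len(P),np.round(r[0],1),np.round(r[1],1),round(r[2],1),P[:,2].max())
E
```

```text
clock: 12.2
eef_pos: [463.6, 371.7, 203.1]
tool_rot: [-3.114, -0.028, 3.062]
force: [0.6, -0.2, -0.4]
width: 85.4
t 12.2 pos [463.6 371.7 203.1] rpy [-178.4   -1.6  175.4] w 85.4 F [ 0.6 -0.2 -0.4] q [-0.28  0.7  -0.75  1.66  0.53  1.04  0.29]
shift units [-0.277  0.51   1.749] turn units [-0.26 -0.27 -0.01]
scene 179 [473.8 385.1] [19.7 27.2] 84.5 136.9805484496848
side 408 [470.6 385. ] [19.1 24. ] 86.3 136.76338484993343
```

```bash
python3 -m crank '[[[-0.28,0.5,0,-0.26,-0.27,0],[0,0,0,0,0,0]]]'
python3 -c "
from h import *
rel([471.8,385,93],175.5)"
```

```text
clock: 12.47
eef_pos: [474.0, 379.4, 201.2]
tool_rot: [-3.135, 0.001, 3.058]
force: [-0.8, 0.7, 0.1]
width: 85.2
t 12.47 pos [474.  379.4 201.2] rpy [-179.6    0.   175.2] w 85.2 F [-0.8  0.7  0.1] q [-0.28  0.7  -0.74  1.66  0.55  1.01  0.27]
shift units [0.089 0.205 3.606] turn units [-0.06  0.   -0.05]
```

```bash
python3 -m crank '[[[0.08,0.19,0.6,-0.06,0,0],[0,0,0.7,0,0,0],[0,0,0.7,0,0,0],[0,0,0.7,0,0,0],[0,0,0.5,0,0,0],[0,0,0,0,0,0]]]'
python3 -c "
from h import *
rel([471.8,385,93],175.5)"
```

```text
clock: 12.97
eef_pos: [474.9, 369.6, 102.6]
tool_rot: [-3.128, 0.002, 3.046]
force: [-0.4, -0.8, -0.1]
width: 85.4
t 12.97 pos [474.9 369.6 102.6] rpy [-1.792e+02  1.000e-01  1.745e+02] w 85.4 F [-0.4 -0.8 -0.1] q [-0.32  0.81 -0.66  1.75  0.66  0.83  0.18]
shift units [0.153 0.506 0.314] turn units [-0.13  0.01 -0.16]
```

```bash
python3 -m crank '[[[0.1,0.5,0.15,-0.13,0,-0.16],[0,0,0.15,0,0,0],[0,0,0,0,0,0]]]'
python3 -c "
from h import *
rel([471.8,385,93],175.5)"
```

```text
clock: 13.22
eef_pos: [474.5, 382.0, 93.8]
tool_rot: [-3.139, 0.001, 3.06]
force: [0.4, -0.3, -0.4]
width: 85.2
t 13.22 pos [474.5 382.   93.8] rpy [-1.799e+02  1.000e-01  1.753e+02] w 85.2 F [ 0.4 -0.3 -0.4] q [-0.34  0.83 -0.65  1.74  0.67  0.81  0.18]
shift units [0.099 0.094 0.026] turn units [-0.02  0.01 -0.03]
```

```bash
python3 -m crank '[[[0.09,0.09,0,0,0,0],[0,0,0,0,0,0],[0,0,0,0,0,0],[0,0,0,0,0,0],[0,0,0,0,0,0],[0,0,0,0,0,0],[0,0,0,0,0,0],[0,0,0,0,0,0],[0,0,0,0,0,0],[0,0,0,0,0,0]]]' 1
python3 -c "
from h import *
rel([471.8,385,93],175.5)"
```

```text
clock: 14.05
eef_pos: [472.8, 386.4, 97.1]
tool_rot: [3.141, 0.005, 3.06]
force: [0.1, -0.1, -0.9]
width: 17.1
t 14.05 pos [472.8 386.4  97.1] rpy [180.    0.3 175.3] w 17.1 F [ 0.1 -0.1 -0.9] q [-0.34  0.82 -0.66  1.74  0.67  0.81  0.17]
shift units [ 0.03  -0.049  0.136] turn units [ 0.01  0.05 -0.03]
```

```bash
python3 -m crank '[[[0,0,-0.3,0,0,0],[0,0,-0.4,0,0,0],[0,0,-0.4,0,0,0],[0,0,-0.4,0,0,0]]]'
python3 -c "
from h import *
rel([472,385.5,240],175.3)"
```

```text
clock: 14.38
eef_pos: [471.2, 385.1, 143.3]
tool_rot: [-3.139, 0.001, 3.061]
force: [-0.1, 0.3, -0.8]
width: 17.2
t 14.38 pos [471.2 385.1 143.3] rpy [-1.798e+02  1.000e-01  1.754e+02] w 17.2 F [-0.1  0.3 -0.8] q [-0.32  0.77 -0.7   1.71  0.61  0.9   0.22]
shift units [-0.027  0.006 -3.222] turn units [-0.03  0.01  0.01]
```

```bash
python3 -m crank '[[[0,0,-0.4,-0.02,0,0],[0,0,-0.4,0,0,0],[0,0,-0.5,0,0,0],[0,0,-0.7,0,0,0],[0,0,-0.8,0,0,0],[0,0,-0.8,0,0,0],[0,0,-0.5,0,0,0],[0,0,0,0,0,0]]]'
python3 - <<'E'
from h import *
rel([480,-150,270],175.3)
p=shot('side','k.png')
for r in ctrl.search_frame('knife',p)[:2]: print(r)
W=world(p).reshape(-1,3);s=ctrl.read_state()['eef_pos']
P=W[(np.hypot(W[:,0]-s[0],W[:,1]-s[1])<25)&(W[:,2]>85)&(W[:,2]<s[2]-3)];print(len(P),np.nanmin(P[:,2]),P.mean(0))
E
```

```text
clock: 15.05
eef_pos: [471.1, 387.0, 285.0]
tool_rot: [3.134, 0.008, 3.062]
force: [-0.9, 0.7, -1.0]
width: 17.2
t 15.05 pos [471.1 387.  285. ] rpy [179.6   0.5 175.4] w 17.2 F [-0.9  0.7 -1. ] q [-0.26  0.61 -0.8   1.56  0.47  1.15  0.33]
shift units [ -1.715 -17.822   0.375] turn units [0.07 0.08 0.02]
{'extent': [316.6, 225.9, 17.9, 65.4], 'conf': 0.68}
700 195.77294786005544 [469.63065445 390.14216431 239.99202065]
```

```bash
python3 -m crank '[[[-0.16,-0.7,0,0.07,0.08,0],[-0.16,-0.97,0,0,0,0],[-0.16,-0.97,0,0,0,0],[-0.16,-0.97,0,0,0,0],[-0.16,-0.97,0,0,0,0],[-0.16,-0.97,0,0,0,0],[-0.16,-0.97,0,0,0,0],[-0.16,-0.97,0,0,0,0],[-0.16,-0.97,0,0,0,0],[-0.16,-0.97,0,0,0,0],[-0.16,-0.97,0,0,0,0],[-0.16,-0.97,0,0,0,0]]]'
python3 -c "
from h import *
rel([525,-290,285],175.3)"
```

```text
clock: 16.15
eef_pos: [491.3, 28.2, 266.7]
tool_rot: [-3.132, -0.032, 3.079]
force: [0.7, -0.5, -0.6]
width: 17.0
t 16.15 pos [491.3  28.2 266.7] rpy [-179.5   -1.8  176.4] w 17.0 F [ 0.7 -0.5 -0.6] q [ 0.47  0.49 -0.86  1.86  0.42  1.03  0.94]
shift units [ -1.767 -10.521  -0.569] turn units [-0.09 -0.31  0.18]
```

```bash
python3 -m crank '[[[-0.16,-0.9,-0.1,-0.09,-0.3,0.18],[-0.16,-0.95,-0.1,0,0,0],[-0.16,-0.95,-0.1,0,0,0],[-0.16,-0.95,-0.1,0,0,0],[-0.16,-0.95,-0.1,0,0,0],[-0.16,-0.95,-0.1,0,0,0],[-0.16,-0.95,-0.1,0,0,0],[-0.16,-0.95,0,0,0,0],[-0.16,-0.95,0,0,0,0],[-0.16,-0.95,0,0,0,0],[-0.16,-0.5,0,0,0,0],[0,0,0,0,0,0]]]'
python3 - <<'E'
from h import *
T=Ro.from_euler('xyz',ctrl.read_state()['tool_rot'])
def tilt(dx,dy):  # tool z leaning 45 deg towards horizontal dir (dx,dy)
    d=np.array([dx,dy])/np.hypot(dx,dy)
    ax=np.cross([0,0,-1],[d[0],d[1],0]);return Ro.from_rotvec(ax*np.pi/4)*Ro.from_euler('xyz',[180,0,175.3],degrees=True)
for n,v in(('inward',(-.875,.485)),('outward',(.875,-.485)),('left +y',(0,1)),('right',(0,-1)),('-x',(-1,0))):
    print(n);rel([525,-290,260],R=tilt(*v))
E
```

```text
clock: 17.15
eef_pos: [504.5, -299.4, 269.5]
tool_rot: [3.14, -0.033, 3.048]
force: [-1.1, -0.0, -0.9]
width: 17.4
inward
t 17.15 pos [ 504.5 -299.4  269.5] rpy [179.9  -1.9 174.6] w 17.4 F [-1.1 -0.  -0.9] q [ 0.96  0.62 -0.81  1.61  0.48  1.16  1.52]
shift units [-0.661  0.376  0.295] turn units [-3.02  6.54 -0.15]
outward
t 17.15 pos [ 504.5 -299.4  269.5] rpy [179.9  -1.9 174.6] w 17.4 F [-1.1 -0.  -0.9] q [ 0.96  0.62 -0.81  1.61  0.48  1.16  1.52]
shift units [-0.661  0.376  0.295] turn units [ 3.07 -7.17 -0.06]
left +y
t 17.15 pos [ 504.5 -299.4  269.5] rpy [179.9  -1.9 174.6] w 17.4 F [-1.1 -0.  -0.9] q [ 0.96  0.62 -0.81  1.61  0.48  1.16  1.52]
shift units [-0.661  0.376  0.295] turn units [-7.45  0.36 -0.23]
right
t 17.15 pos [ 504.5 -299.4  269.5] rpy [179.9  -1.9 174.6] w 17.4 F [-1.1 -0.  -0.9] q [ 0.96  0.62 -0.81  1.61  0.48  1.16  1.52]
shift units [-0.661  0.376  0.295] turn units [ 7.49 -0.96  0.02]
-x
t 17.15 pos [ 504.5 -299.4  269.5] rpy [179.9  -1.9 174.6] w 17.4 F [-1.1 -0.  -0.9] q [ 0.96  0.62 -0.81  1.61  0.48  1.16  1.52]
shift units [-0.661  0.376  0.295] turn units [ 0.67  7.16 -0.09]
```

```bash
python3 -m crank '[[[0,0,0,-0.4,0.85,0],[0,0,0,-0.4,0.85,0],[0,0,0,-0.4,0.85,0],[0,0,0,-0.4,0.85,0],[0,0,0,-0.4,0.85,0],[0,0,0,-0.4,0.85,0]]]'
python3 - <<'E'
from h import *
ax=np.cross([0,0,-1],[-.875,.485,0])
rel([520,-290,250],R=Ro.from_rotvec(ax*np.pi/4)*Ro.from_euler('xyz',[180,0,175.3],degrees=True))
s=ctrl.read_state();z=Ro.from_euler('xyz',s['tool_rot']).as_matrix()[:,2];print(z,np.degrees(np.arccos(-z[2])),'tip',s['eef_pos']+89*z)
E
```

```text
clock: 17.65
eef_pos: [495.9, -293.5, 267.2]
tool_rot: [2.84, -0.594, -3.141]
force: [0.7, 0.2, -0.9]
width: 17.4
t 17.65 pos [ 495.9 -293.5  267.2] rpy [ 162.7  -34.1 -180. ] w 17.4 F [ 0.7  0.2 -0.9] q [ 0.77  0.97 -0.71  1.05  0.36  1.92  1.62]
shift units [-0.986  0.104  0.06 ] turn units [-0.49  1.11 -0.1 ]
[-0.53492374  0.29664271 -0.79111295] 37.71035981962093 tip [ 448.31229545 -267.1418978   196.80651673]
```

```bash
python3 - <<'E'
from h import *
rel([478,-287,215])
E
```

```text
t 17.65 pos [ 495.9 -293.5  267.2] rpy [ 162.7  -34.1 -180. ] w 17.4 F [ 0.7  0.2 -0.9] q [ 0.77  0.97 -0.71  1.05  0.36  1.92  1.62]
shift units [-0.48  -0.319  1.761] turn units [0. 0. 0.]
```

```bash
python3 -m crank '[[[-0.15,-0.1,0.55,0,0,0],[-0.15,-0.1,0.55,0,0,0],[-0.15,-0.1,0.55,0,0,0],[0,0,0,-0.25,0.55,0],[0,0,0,-0.25,0.55,0],[0,0,0,0,0,0]]]'
cat > st.py <<'E'
from h import *
ax=np.cross([0,0,-1],[-.875,.485,0])
rel([478,-287,215],R=Ro.from_rotvec(ax*np.pi/4)*Ro.from_euler('xyz',[180,0,175.3],degrees=True))
s=ctrl.read_state();z=Ro.from_euler('xyz',s['tool_rot']).as_matrix()[:,2];print(z,np.degrees(np.arccos(-z[2])),'tip',s['eef_pos']+89*z)
E
python3 st.py
```

```text
clock: 18.15
eef_pos: [477.7, -278.6, 203.6]
tool_rot: [2.734, -0.726, -3.066]
force: [0.5, 0.0, -1.2]
width: 17.3
t 18.15 pos [ 477.7 -278.6  203.6] rpy [ 156.6  -41.6 -175.7] w 17.3 F [ 0.5  0.  -1.2] q [ 0.75  1.09 -0.67  1.06  0.34  1.95  1.61]
shift units [ 0.261 -0.147 -0.363] turn units [ 0.08 -0.26 -0.01]
[-0.63761104  0.34945108 -0.68653922] 46.64322136697381 tip [ 420.9933335  -247.53697263  142.54222884]
```

```bash
python3 -m crank '[[[0,0,0,0,0,0],[0,0,0,0,0,0],[0,0,0,0,0,0]]]'
python3 st.py; python3 - <<'E'
from h import *
s=ctrl.read_state();z=Ro.from_euler('xyz',s['tool_rot']).as_matrix()[:,2];c=s['eef_pos']
ims=[]
for n in('scene','side'):
    p=shot(n);W=world(p).reshape(-1,3);a=(W-c)@z;r=np.linalg.norm(W-c-a[:,None]*z,axis=1)
    P=W[(a>5)&(a<110)&(r<22)]
    m=P.mean(0);d=np.linalg.svd(P-m)[2][0];d*=-np.sign(d[2]);t=(P-m)@d;tip=P[np.argmax(t)]
    print(n,len(P),'slope from vertical',np.degrees(np.arccos(-d[2])),'tip',np.round(tip),'max a',((P-c)@z).max())
    ims.append(p['color'][:,:,::-1])
p=cv2.resize(ims[0][140:360,20:240],(400,400),interpolation=2);q=cv2.resize(ims[1][50:270,200:420],(400,400),interpolation=2)
cv2.imwrite('pics/end.png',np.hstack([p,q]))
E
```

```text
clock: 18.4
eef_pos: [477.8, -276.2, 201.8]
tool_rot: [2.733, -0.725, -3.062]
force: [-0.6, -0.2, -0.3]
width: 17.1
t 18.4 pos [ 477.8 -276.2  201.8] rpy [ 156.6  -41.6 -175.5] w 17.1 F [-0.6 -0.2 -0.3] q [ 0.75  1.09 -0.67  1.07  0.34  1.94  1.61]
shift units [ 0.308 -0.206 -0.431] turn units [ 0.07 -0.27  0.02]
[-0.63839636  0.34794222 -0.68657578] 46.64034044608063 tip [ 421.00009493 -245.19458063  140.73813386]
scene 182 slope from vertical 42.04023361543549 tip [ 419. -242.  144.] max a 89.05520542811796
side 239 slope from vertical 45.01508158472337 tip [ 420. -244.  142.] max a 88.75740123180937
```

View pics/end.png

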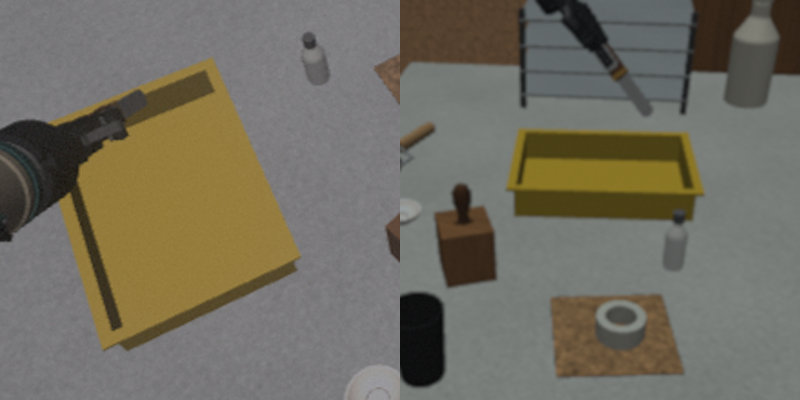

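```bash
python3 -c "
from cell import ctrl
print(ctrl.finish_job())"
```

```text
the job is handed in; nothing more can be done
None
```

The tape is off the knife and flat on the cork pad, and the gripper now holds the knife sloped over the yellow tray. I handed the job in at about 18.5 s.

- **Tape:** I took the 62 mm roll from around the handle. The two loose rolls measured 42 mm and were left alone. It was laid with about 18 N of contact and released near (452, 111). Its top measured 33–34 mm in both cameras, so it lies flat, and the pictures show it wholly on the pad.
- **Knife:** It came straight up out of the holder with no force beyond sensor noise at the checks. The blade tip is near (420, -244, 142), about 70 mm inside the tray's nearest inner walls and about 87 mm above the rim.
- **Slope:** The tool pose gives 46.6° from upright. The side camera's fit of the knife gives 45.0° and the scene camera's gives 42.0°. The three disagree by under 5°, and all are close to halfway.
- **Last checks:** The gripper still held the handle (17 mm opening). Outside force was under 1 N, and the pictures showed nothing touching the knife. The other things visible in the last pictures looked unmoved, but I did not measure them again.

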